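# Set the envelope feeder's separator through its access slot

## Robot

A 6-joint arm with a two-finger parallel gripper is mounted at the origin on the work surface. World frame = base frame: x ahead of the robot, y to its left, z up, the work surface at z = 0. Lengths are in m, angles in rad, forces in N, time in s.
With the tool pointing down it reaches from about 0.275 to 0.875 m from the base axis. Payload 12.5 kg.
Tool frame: the origin (TCP) lies on the centre line of the jaws, within the pads' length; the fingertips stand r.finger_overhang ahead of it and the grasp point (between the pads) lies 3 mm ahead of it (r.finger_overhang is the distance from the TCP to the fingertips, in m); z points along the fingers, y is the line along which they close (so a half turn about z gives the same grasp; the last joint's range is limited). The gripper opens to 85 mm and grips with 20 to 120 N. Pads are 22 mm wide; open, the fingers measure 114 mm over their backs; the gripper's body (76 mm by 85 mm) begins 54 mm behind the grasp point. The pads swing forward as they close: fully open they stand 13 mm farther back than shut.
Start: joints at [-1.334, 0.351, 1.652, -0, 1.139, -0.085], TCP at [0.174, -0.522, 0.253] pointing down, gripper open.
Joint ranges: [-2.75, 2.75], [-0.79, 2.1], [0.01, 2.65], [-1.57, 4.71], [0.07, 3.14], [-2.87, 2.87]. Speed limits (rad/s): [2.22, 2.22, 2.79, 3.14, 3.14, 3.14].

## Interface

Orientations are given as a unit quaternion [x, y, z, w].
In Python, from cell import r, optics gives the robot as it stands. The module is installed in compiled form; this text tells all that it offers. Calls block until the motion is done:
- r.move_to(position, orientation): joint-space move of the TCP to a pose.
- r.move_linear(position, rot=None, vel=0.15): straight line of the TCP; rot=None keeps the orientation; vel is the mean speed in m/s.
- r.set_joints(angles): joint-space move.
- r.set_gripper(opening, squeeze=None): opening from 0.0 (shut) to 1.0 (fully open); squeeze is the grip in N (None keeps the last); returns when the fingers have stopped.
- r.sleep(seconds).
- r.inverse_kinematics(position, orientation): joint angles nearest the present ones, or None.
- optics.get_image(name): name is "side" or "top" or "wrist"; returns a dict with "pixels" (400x640x3 uint8, red, green, blue), "depth" (400x640 float32, m along the optical axis (not along the pixel's ray), 0 where there is no reading), "fx", "fy", "cx", "cy" (pixels), "D" ([k1, k2, p1, p2, k3] as OpenCV has them; the pictures are not rectified), "camera_from_world" (4x4, takes a point from world to camera coordinates); the wrist camera has in their place "mount" (4x4, takes a point from camera to tool coordinates, whose origin is the TCP and whose axes are the flange's). Camera axes: x right, y down, z forward; pixel columns grow to the right and rows downward; lengths in m; the calibration is good to about 2 mm. A picture is of the moment at which its call begins: read the wrist's pose just before it.
A pose or a line that the arm cannot do raises r.PlanningError and nothing moves.
- r.hand_in(): hands the job in; it is judged then, once.
Readings, each from a call of its own:
- r.current_t(): time.
- r.current_q(): joint angles.
- r.current_qvel(): joint speeds.
- r.current_effort(): joint torques, N m.
- r.current_tool_pos(): TCP position.
- r.current_ee_rot(): TCP orientation.
- r.current_contact_force(): force on the tool from outside, world axes, zero at the start.
- r.current_torque(): the same for the moment, N m.
- r.current_opening(): opening from 0.0 (shut) to 1.0 (fully open).
- r.current_finger_force(): force on a finger pad.
Only numpy, scipy, OpenCV 4.12 (cv2) and the standard library are available. Lean on these libraries where they do the work, as an engineer would, in place of code of your own. Each camera call takes 0.05 s, during which the arm holds its last target. There are 200 camera calls.

## Task

Take the adjusting blade from its stand and, through the slot in the top of the envelope feeder, push the star wheel towards the stack of envelopes in the hopper, one tooth (one click) at a time, until the rubber shoe bites on the roller and the next tooth refuses to go under light pressure. Do not force it over that tooth: turn the wheel back one tooth so the shoe runs clear, and stand the blade back in its stand. Keep the fingers off the machine and leave the other things on the counter where they are.

Things in the scene. Friction and masses are not known exactly. Their poses are not given: they have to be found in the camera images.
- machine: Desktop envelope feeder, ivory, fixed, 260 (x) x 340 (y) x 150 mm high. Origin: centre of its underside; x points to its back, y to its hopper end. A head 110 mm wide in y stands across the middle, its flat top cover 150 mm high, from x = -100 to 130 mm. On the 63 mm high deck: at the +y end the stack of envelopes (hopper, up to 110 mm high), at the -y end the out tray (up to 93 mm).
- slot (a point): Centre of the access slot in the head's top cover, at the cover's upper face, 150 mm above the counter; axes as the machine's. The slot is 14 mm wide in x, 28 mm long in y; the cover is 3 mm thick. The star wheel lies below it. A blade tip 12 to 14 mm below this face stands well in between two teeth.
- wheel_axle (a point): Centre of the steel star wheel, 31 mm straight below slot; its axle runs along the machine's x. 12 teeth, 30 degrees apart, 4.5 mm thick with rounded tips, 10 mm wide in x; tip radius 25 mm, hub radius 14 mm. A roller detent rests it with one tooth straight up, so the gaps to enter lie at y = +6 and -6 mm from the slot's centre. It starts two to four clicks short of the last free click.
- wheel_top (a point): Tip of the top tooth at rest, 6 mm below the cover's upper face. Pushed to +y (hopper) it lowers the shoe, to -y it raises it. A free tooth takes 2 to 3 N sideways and 12 mm of push, and snaps in past half-way. At the last free click the shoe bites: the next tooth then barely moves under 5 N, but pushed with some 6 N or more it gives way, goes over and stays there (overtightened).
- shoe_face (a point): Centre of the underside of the rubber separator shoe, under the head and above the feed roller; axes as the machine's. It moves only 0.4 mm for each tooth, so its reading is too coarse to tell when it touches the roller.
- tool_grip (a point): Centre of the handle of the adjusting blade, a loose tool of about 80 g, 92 mm long: wooden handle 16 (x) x 22 (y) x 50 mm, below it a flat steel blade 8 (x) x 3.5 (y) mm that sticks out 42 mm. Its z points from the blade's tip up through the handle. It starts upright in its stand. In the slot the blade's x lies along the machine's x (either way round).
- tool_tip (a point): Centre of the end face of the blade, 67 mm below tool_grip along the tool's z axis; axes as the tool's.
- tool: The adjusting blade itself; its origin is the same point, with the same axes, as tool_tip.
- stand_mouth (a point): Centre of the mouth of the pocket in the blade's stand, a fixed grey block 70 x 70 x 46 mm high; on its top face, axes as the stand's. The pocket is 13 (x) x 9 (y) mm with a 2 mm bevel, 44 mm deep. The handle's shoulder rests on the top face: the blade's tip is then 42 mm below this point, the handle's centre 25 mm above it.
- date_stamp: Bystander: wooden hand stamp 34 mm across, 86 mm high, upright on the counter; origin at the centre of its underside.
- ink_pad: Bystander: flat steel ink pad tin 75 x 115 x 18 mm; origin at the centre of its underside.
- tape_roll: Bystander: roll of brown packing tape lying flat, 96 mm across, 45 mm high; origin at the centre of its underside.
There are look-alikes about, which are no part of the job. There is more than one size of the tool; the job needs the largest. Of the things that look like the part that bears stand_mouth, the largest one is meant.

How it is judged:
By the outcome, as a careful person would: the job done as asked, in the order asked, and still so for the second after the job is handed in, with the robot touching nothing.
It also fails if it takes over 72 s, if anything falls off the work surface, if the arm or the gripper's body presses on something with over 40 N, if the wrist force passes 120 N, or if a joint passes its speed limit or range.

## Working session

There is one attempt and no reset: what is moved stays moved. The work goes in short steps, each a Python script; the robot and the scene stay as the last script left them, time stands still between calls to the robot, and variables do not carry over. Pictures are saved under pics/ and viewed, at most 10 in all, crops included, and the job is handed in when it is done.

```bash
mkdir -p pics; python3 - <<'E'
from cell import r, optics
import cv2,numpy as np
for n in("top","side"):
    d=optics.get_image(n); cv2.imwrite(f"pics/{n}.png",d["pixels"][:,:,::-1]); np.savez(f"{n}.npz",**d)
    print(n,d["fx"],d["cx"],d["cy"],d["D"],np.round(d["camera_from_world"],3).tolist())
w=optics.get_image("wrist");print(w["mount"],w["fx"],r.finger_overhang,r.current_t(),r.current_ee_rot())
E
```

```text
top 400.10879715036145 322.25587533545246 189.67444790449736 [-0.05187828  0.          0.          0.          0.        ] [[-0.025, -1.0, 0.008, -0.133], [-0.994, 0.024, -0.111, 0.527], [0.111, -0.01, -0.994, 0.913], [0.0, 0.0, 0.0, 1.0]]
side 365.2100201376848 315.14828602739306 193.28406165522878 [0.01913285 0.         0.         0.         0.        ] [[0.976, -0.219, -0.018, -0.525], [-0.15, -0.606, -0.781, 0.082], [0.16, 0.765, -0.624, 0.863], [0.0, 0.0, 0.0, 1.0]]
[[-1.86182148e-04 -9.46351761e-01 -3.23138220e-01  8.40492479e-02]
 [ 9.99999940e-01 -2.70211265e-04  2.15179653e-04 -1.72946521e-03]
 [-2.90951231e-04 -3.23138160e-01  9.46351755e-01 -1.21358279e-01]
 [ 0.00000000e+00  0.00000000e+00  0.00000000e+00  1.00000000e+00]] 309.80231274954235 0.022 0.15 [ 9.87084689e-01  1.60198716e-01 -5.14982875e-05 -4.31617166e-04]
```

View pics/top.png

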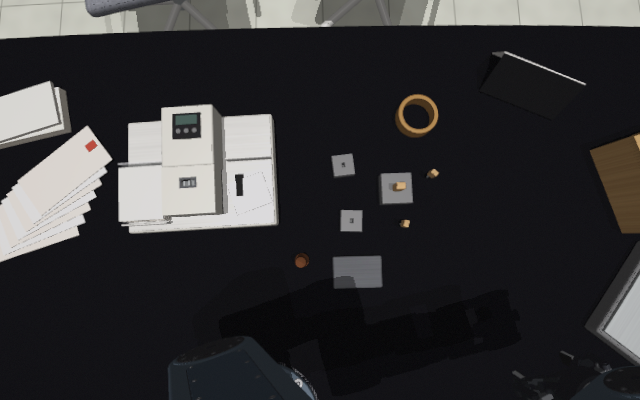

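View pics/side.png

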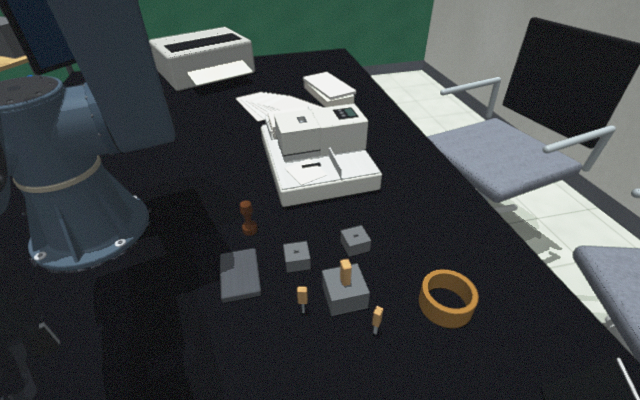

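Top view: machine around (190,170) with slot at (187,182). The largest stand and blade are at (398,187), with two smaller stands and two small blades nearby. Next I'll measure them.

```bash
cat > h.py <<'E'
import numpy as np,cv2
from cell import r,optics
from scipy.spatial.transform import Rotation as R
def cam(d,pose=None):
    if "mount" in d:
        T=np.eye(4);T[:3,:3]=R.from_quat(pose[1]).as_matrix();T[:3,3]=pose[0]
        return T@d["mount"]
    return np.linalg.inv(d["camera_from_world"])
def rays(d,uv):
    K=np.array([[d["fx"],0,d["cx"]],[0,d["fy"],d["cy"]],[0,0,1.]])
    p=cv2.undistortPoints(np.array(uv,float).reshape(-1,1,2),K,np.array(d["D"],float)).reshape(-1,2)
    return np.c_[p,np.ones(len(p))]
def onplane(d,uv,z,pose=None):
    C=cam(d,pose);v=rays(d,uv)@C[:3,:3].T
    return C[:3,3]+v*((z-C[2,3])/v[:,2])[:,None]
def cloud(d,pose=None):
    C=cam(d,pose);u,v=np.meshgrid(np.arange(640),np.arange(400))
    q=rays(d,np.stack([u,v],-1))*np.asarray(d["depth"]).reshape(-1,1)
    return (q@C[:3,:3].T+C[:3,3]).reshape(400,640,3)
def rect(P):
    (c,s,a)=cv2.minAreaRect((P[:,:2]*1000).astype(np.float32));return np.round(c,1),np.round(s,1),round(a,2)
def wrist():
    pose=(r.current_tool_pos(),r.current_ee_rot());return optics.get_image("wrist"),pose
def down(yaw): # tool y axis (closing) at angle yaw from world x... x axis at yaw, z down
    x=np.array([np.cos(yaw),np.sin(yaw),0]);z=np.array([0,0,-1.]);return R.from_matrix(np.c_[x,np.cross(z,x),z]).as_quat()
E
python3 - <<'E'
from h import *
for n in("top","side"):
    d=dict(np.load(f"{n}.npz"));P=cloud(d);ok=d["depth"]>0
    px=d["pixels"].astype(int);print(n)
    near=(np.hypot(P[...,0]-.5,P[...,1])<.5)&ok
    m=near&(abs(P[...,2]-.15)<.006)&(P[...,1]>0)&(px.min(2)>120); print("cover",m.sum(),rect(P[m]),np.median(P[m],0))
    g=near&(abs(P[...,2]-.046)<.006)&(P[...,1]<-0.05)
    k,l,st,c=cv2.connectedComponentsWithStats(g.astype(np.uint8))
    for i in range(1,k):
        if st[i,4]>80: print("z46",st[i],rect(P[l==i]))
    w=near&(px[...,0]>px[...,2]+50)&(P[...,2]>0.01)
    k,l,st,c=cv2.connectedComponentsWithStats(w.astype(np.uint8))
    for i in range(1,k):
        if st[i,4]>15: print("wood",st[i],c[i].round(),rect(P[l==i]),P[l==i][:,2].max().round(3))
    if n=="top":
        for uv in [(140,140),(140,190),(250,130),(250,190),(187,160),(172,182)]: print(uv,P[uv[1],uv[0]].round(3))
        print("slot",onplane(d,[(187,182.5)],.15)); print(px[174:192,176:200].sum(2)//3)
E
```

```text
top
cover 4827 (array([582.3, 135.3]), array([229.5, 111.3]), 2.32) [0.56646946 0.13264879 0.15094731]
z46 [398  95  40  38 494] (array([ 699.5, -377.7]), array([95., 92.]), 88.79)
z46 [381 173  32  31 820] (array([ 522.8, -318.5]), array([70.9, 70.1]), 89.72)
wood [398  95  40  39 476] [417. 114.] (array([ 699.2, -378.2]), array([92.9, 93.9]), 44.78) 0.049
wood [ 85 140  12  12  75] [ 90. 145.] (array([648.6, 421.5]), array([20.7, 25.1]), 39.64) 0.017
wood [431 169   8   7  34] [434. 172.] (array([ 554., -402.]), array([14.5, 12.3]), 55.04) 0.072
wood [396 182  10   8  70] [400. 185.] (array([ 522.3, -317.6]), array([20.3, 14.8]), 86.6) 0.101
wood [403 220   7   7  39] [406. 223.] (array([ 439.8, -332.8]), array([10.8, 14.9]), 75.13) 0.071
wood [296 257  10  11  79] [300. 262.] (array([360.2, -93.7]), array([20.6, 20.4]), 67.36) 0.089
(140, 140) [0.646 0.274 0.064]
(140, 190) [0.524 0.253 0.105]
(250, 130) [0.663 0.018 0.063]
(250, 190) [0.523 0.018 0.067]
(187, 160) [0.579 0.135 0.15 ]
(172, 182) [0.534 0.165 0.151]
slot [[0.53206554 0.13406597 0.15      ]]
[[212 212 212 212 212 21
[... 1937 characters left out ...]
1, -71. ]), array([68.7, 11.5]), 26.51)
z46 [ 323  264   47   39 1051] (array([ 523.6, -319.9]), array([70.7, 71.7]), 0.15)
z46 [422 269  57  46 816] (array([ 699.5, -380.1]), array([94.6, 93.9]), 87.4)
wood [241 201   9   6  46] [245. 204.] (array([361.1, -94.3]), array([18.9, 18. ]), 79.94) 0.084
wood [341 259  11  17 102] [346. 265.] (array([ 523.4, -319.9]), array([22.9, 16. ]), 89.54) 0.097
wood [ 422  269   57   56 1175] [450. 295.] (array([ 699.4, -380.6]), array([95.7, 93.9]), 87.89) 0.047
wood [298 287   9   9  57] [302. 290.] (array([ 440.2, -335.1]), array([10.8, 14.1]), 78.22) 0.068
wood [374 306   9  11  65] [378. 311.] (array([ 554. , -404.6]), array([16. , 11.6]), 52.84) 0.069
```

```bash
python3 - <<'E'
from h import *
q=down(0.0)
for p in [(.532,.134,.275),(.523,-.319,.2)]:
    for yaw in(0,np.pi): print(p,yaw,r.inverse_kinematics(p,down(yaw)))
q=down(0.035)
r.move_to([.532,.134,.275],q)
d,p=wrist();cv2.imwrite("pics/w1.png",d["pixels"][:,:,::-1]);np.savez("w1.npz",p0=p[0],p1=p[1],**d)
r.move_to([.523,-.319,.2],down(0))
d,p=wrist();cv2.imwrite("pics/w2.png",d["pixels"][:,:,::-1]);np.savez("w2.npz",p0=p[0],p1=p[1],**d)
print(r.current_t(),r.current_contact_force())
a=cv2.hconcat([cv2.imread("pics/w1.png")[:, 120:520],cv2.imread("pics/w2.png")[:,120:520]]);cv2.imwrite("pics/w12.png",a)
E
```

```text
(0.532, 0.134, 0.275) 0 [ 1.61886523e-01  3.26491268e-01  1.62986129e+00 -4.44089210e-16
  1.18524009e+00  1.73268285e+00]
(0.532, 0.134, 0.275) 3.141592653589793 [ 1.61886523e-01  3.26491268e-01  1.62986129e+00 -4.44089210e-16
  1.18524009e+00 -1.40890980e+00]
(0.523, -0.319, 0.2) 0 [-6.23676123e-01  5.19053930e-01  1.53350116e+00 -4.44089210e-16
  1.08903756e+00  9.47120204e-01]
(0.523, -0.319, 0.2) 3.141592653589793 [-6.23676123e-01  5.19053930e-01  1.53350116e+00 -4.44089210e-16
  1.08903756e+00 -2.19447245e+00]
4.575 [-0.60538746 -0.14883892 -0.567978  ]
```

View pics/w12.png

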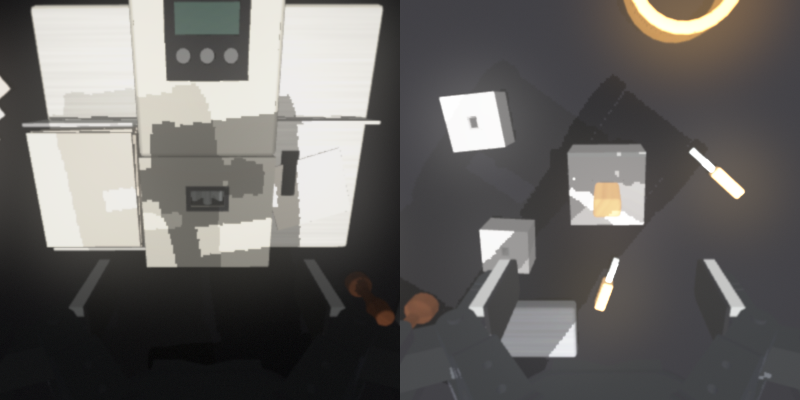

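Left: slot with dark frame at (327,198), wheel teeth visible inside. Right: handle top at (728,198) in the crop, on the largest stand. Next I'll measure both close up.

```bash
python3 - <<'E'
from h import *
d=dict(np.load("w1.npz"));p=(d["p0"],d["p1"]);P=cloud(d,p);px=d["pixels"].astype(int);ok=d["depth"]>0
m=ok&(abs(P[...,2]-.15)<.006)&(abs(P[...,1]-.134)<.07);print("cover",rect(P[m]),np.median(P[m],0))
g=px.sum(2)//3; print(g[184:214,303:352:1].tolist().__repr__().replace("],","],\n"))
cv2.imwrite("pics/z1.png",cv2.resize(d["pixels"][178:218,297:357,::-1],None,fx=10,fy=10,interpolation=cv2.INTER_CUBIC))
k=(g<70).astype(np.uint8);k[:178]=0;k[218:]=0;k[:,:290]=0;k[:,360:]=0
c=max(cv2.findContours(k,0,2)[0],key=cv2.contourArea);Q=onplane(d,c.reshape(-1,2),.15,p);print("frame",rect(Q))
d=dict(np.load("w2.npz"));p=(d["p0"],d["p1"]);P=cloud(d,p);px=d["pixels"].astype(int);ok=d["depth"]>0
near=ok&(np.hypot(P[...,0]-.523,P[...,1]+.319)<.06)
print("stand",rect(P[near&(abs(P[...,2]-.046)<.005)]))
m=near&(P[...,2]>.088);print("handle top",rect(P[m]),np.median(P[m],0))
m=near&(P[...,2]>.055)&(P[...,2]<.105);print("handle",rect(P[m]))
E
```

```text
cover (array([571.5, 136.2]), array([211.5, 110.7]), 2.08) [0.59317231 0.13681048 0.15094152]
[[106, 105, 105, 104, 104, 104, 104, 103, 104, 103, 104, 104, 104, 103, 103, 103, 103, 103, 103, 104, 103, 103, 103, 103, 104, 103, 103, 103, 103, 103, 103, 103, 103, 104, 103, 104, 103, 103, 104, 114, 135, 142, 142, 140, 130, 111, 105, 105, 104],
 [105, 105, 102, 99, 98, 98, 98, 98, 98, 98, 98, 97, 97, 98, 97, 98, 97, 97, 97, 97, 97, 97, 97, 97, 97, 97, 97, 97, 97, 98, 97, 97, 97, 97, 98, 98, 97, 97, 98, 106, 124, 129, 130, 126, 112, 101, 103, 104, 105],
 [105, 103, 94, 84, 81, 80, 80, 81, 80, 80, 80, 80, 79, 80, 79, 79, 79, 80, 80, 79, 79, 79, 80, 80, 79, 80, 79, 78, 79, 79, 79, 80, 79, 80, 80, 79, 79, 81, 81, 83, 90, 94, 96, 94, 88, 87, 98, 103, 105],
 [105, 101, 89, 72, 65, 64, 64, 64, 64, 64, 64, 63, 62, 63, 63, 63, 63, 63, 63, 62, 63, 63, 62, 62, 62, 62, 62, 63, 63, 63, 63, 63, 63, 64, 63, 63, 63, 63, 63, 64, 64, 66, 69, 71, 70, 75, 92, 101, 105],
 [106, 102, 89, 69, 60, 59, 59, 59, 59, 59, 59, 59, 58, 59, 58, 58, 59, 59, 58, 58, 57, 58, 57, 57, 59, 58, 58, 58, 58, 58, 58, 58, 58, 59, 
[... 4862 characters left out ...]
, 101, 100, 100, 100, 101, 100, 100, 100, 101, 101, 100, 101, 101, 101, 101, 101, 101, 101, 101, 102, 110, 127, 133, 133, 133, 134, 135, 135, 135, 134, 136, 141, 142, 142],
 [106, 106, 106, 105, 105, 105, 105, 105, 106, 105, 105, 105, 105, 105, 105, 105, 105, 105, 105, 104, 105, 105, 106, 104, 106, 105, 105, 104, 105, 104, 104, 105, 105, 105, 106, 115, 134, 140, 141, 141, 142, 142, 141, 141, 141, 141, 142, 142, 142]]
frame (array([531.3, 134.7]), array([20.4, 35.1]), 1.94)
stand (array([ 521.8, -316.4]), array([70.8, 70.1]), 0.41)
handle top (array([ 527.9, -319. ]), array([ 33.2, 119.9]), 0.21) [ 0.53480628 -0.32285766  0.2521238 ]
handle (array([ 522.7, -316.4]), array([15.4, 21.9]), 0.06)
```

View pics/z1.png

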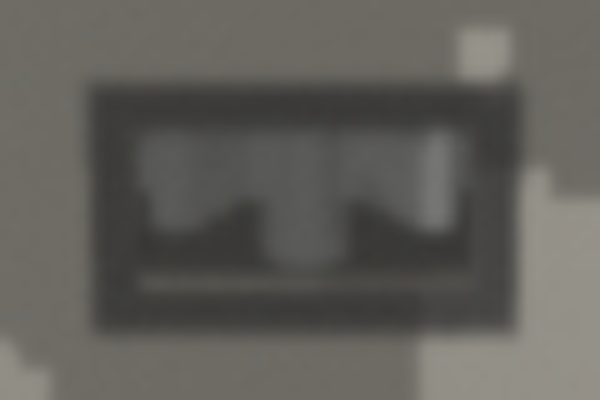

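```bash
python3 - <<'E'
from h import *
print(onplane(*(lambda d:(d,[(327.0,198.3),(310.5,198.3),(343.5,198.3)],.15,(d["p0"],d["p1"])))(dict(np.load("w1.npz")))))
r.set_gripper(.5)
r.move_linear([.5227,-.3170,.074],down(0),vel=.1)
f0=r.current_contact_force()
r.set_gripper(.0,80)
r.sleep(.2)
print("open",r.current_opening(),r.current_finger_force(),r.current_contact_force()-np.array(f0),r.current_t())
# tool_grip seen after grip
r.move_linear([.5227,-.3170,.14],vel=.1)
d,p=wrist();cv2.imwrite("pics/w3.png",d["pixels"][100:350,170:470,::-1]);np.savez("w3.npz",p0=p[0],p1=p[1],**d)
F=[]
for i in range(5): r.sleep(.05);F.append(r.current_contact_force())
print(np.round(F,2),r.current_opening(),r.current_t())
t=r.current_t();r.move_linear([.5227,-.3172,.14],vel=.01);print(r.current_t()-t,r.current_tool_pos())
E
```

```text
[[0.5316306  0.13474686 0.15      ]
 [0.53116049 0.14860023 0.15      ]
 [0.53210074 0.12089274 0.15      ]]
open 0.24607356736536062 78.08244466781616 [-1.7312161   0.39468469  7.48504147] 6.9917
[[-0.32  0.28 -1.01]
 [-0.01  0.06 -0.63]
 [-0.82 -0.81 -1.15]
 [-0.31 -0.32 -0.98]
 [-0.24  0.12 -0.59]] 0.24386675575150535 8.1
0.25 [ 0.52268575 -0.31720639  0.13994201]
```

View pics/w3.png

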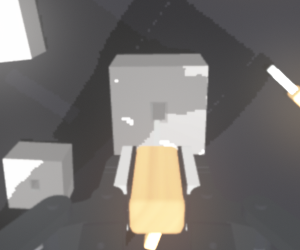

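The handle is between the pads at (158,190). I can't see the blade against the stand, so I'll enlarge that region.

```bash
python3 - <<'E'
from h import *
d=dict(np.load("w3.npz"))
cv2.imwrite("pics/z3.png",cv2.resize(d["pixels"][190:270,280:370,::-1],None,fx=6,fy=6,interpolation=cv2.INTER_CUBIC))
P=cloud(d,(d["p0"],d["p1"]));print(P[200:260:4,327].round(3).tolist())
E
```

```text
[[0.532, -0.315, 0.047], [0.515, -0.315, 0.009], [0.515, -0.315, 0.02], [0.515, -0.315, 0.029], [0.515, -0.315, 0.038], [0.525, -0.315, 0.07], [0.525, -0.315, 0.076], [0.525, -0.315, 0.083], [0.525, -0.315, 0.088], [0.525, -0.315, 0.094], [0.526, -0.315, 0.1], [0.525, -0.315, 0.105], [0.53, -0.315, 0.117], [0.529, -0.315, 0.12], [0.529, -0.315, 0.125]]
```

View pics/z3.png

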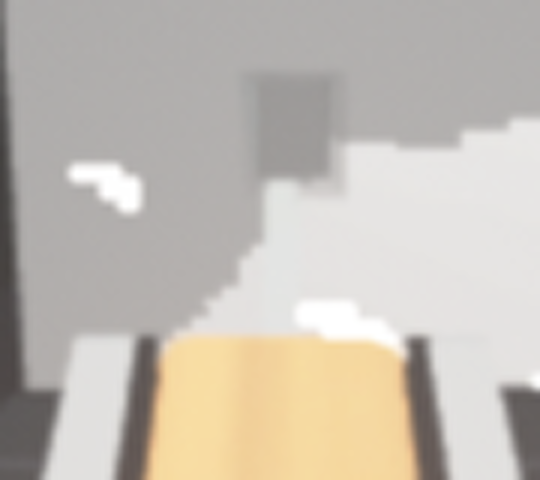

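```bash
python3 - <<'E'
from h import *
d=dict(np.load("w3.npz"));P=cloud(d,(d["p0"],d["p1"]))
for v in range(216,248,3):
    m=(P[v,:,2]>.062)&(abs(np.arange(640)-325)<24)&(abs(P[v,:,0]-.525)<.012);u=np.flatnonzero(m)
    print(v,u.min() if len(u) else 0,u.max() if len(u) else 0,np.round(P[v,u].mean(0),4) if len(u) else '')
print(d["p0"],d["p1"])
E
```

```text
216 0 0 
219 0 0 
222 324 329 [ 0.5254 -0.3149  0.0733]
225 324 329 [ 0.5253 -0.3149  0.0778]
228 324 329 [ 0.5253 -0.3149  0.0825]
231 324 329 [ 0.5254 -0.3149  0.0872]
234 324 329 [ 0.5252 -0.3149  0.0911]
237 324 329 [ 0.5252 -0.3149  0.0951]
240 324 329 [ 0.5254 -0.3149  0.0994]
243 324 329 [ 0.5256 -0.3149  0.1036]
246 302 348 [ 0.53   -0.314   0.1155]
[ 0.52240013 -0.31679425  0.13941323] [ 9.99999875e-01  2.56978959e-07 -4.08352070e-04 -2.87401929e-04]
```

Clamping centres the blade in y. The wrist view shows it at (-1.1, +1.9) mm from the TCP, so I'll apply that bias to the slot reading. Now I'll make the first push carefully.

```bash
cat >> h.py <<'E'
YAW=.035; XM=np.array([np.cos(YAW),np.sin(YAW),0]);YM=np.array([-np.sin(YAW),np.cos(YAW),0]);S=np.array([.5327,.1328,0])
def tgt(y,z,x=0): return (S+x*XM+y*YM+np.array([0,0,z])).tolist()
def F(n=5):
    a=[]
    for i in range(n): a.append(r.current_contact_force()); r.sleep(.01)
    f=np.mean(a,0);return np.array([f@XM,f@YM,f[2]])
E
python3 - <<'E'
from h import *
q=down(YAW)
r.move_linear([.5227,-.3170,.24],vel=.2)
r.move_to(tgt(-.006,.24),q); r.sleep(.3)
r.move_linear(tgt(-.006,.224),q,vel=.05); r.sleep(.2)
f0=F(15);print("t",r.current_t(),f0)
for z in(.219,.215,.211,.207):
    r.move_linear(tgt(-.006,z),vel=.03);f=F()-f0;print(z,f.round(2))
    if abs(f).max()>6: print("STOP");break
else:
    for y in np.arange(-.0055,.0001,.0005):
        r.move_linear(tgt(y,.207),vel=.02);f=F()-f0;p=np.array(r.current_tool_pos())-S;print(round(y*1000,2),f.round(2),round(p@YM*1000,2))
        if f[1]<-4.5: print("STOP");break
print(r.current_t())
E
```

```text
t 11.725 [ 0.02806841 -0.07453725 -0.77190621]
0.219 [ 0.28  0.17 -0.17]
0.215 [ 0.17 -0.01  0.11]
0.211 [-0.06 -0.08 -0.29]
0.207 [-0.16  0.43  0.51]
-5.5 [ 0.05 -0.1   0.01] -5.5
-5.0 [ 0.1   0.25 -0.14] -4.97
-4.5 [-0.45 -0.04  0.43] -4.5
-4.0 [-0.14  0.41 -0.07] -3.99
-3.5 [-0.22 -0.47  0.04] -3.51
-3.0 [-0.4  -0.88  0.64] -2.98
-2.5 [ 0.04 -0.46  0.6 ] -2.45
-2.0 [-0.01 -0.45  0.56] -1.95
-1.5 [ 0.18 -0.94  0.58] -1.48
-1.0 [-0.04 -0.1   0.1 ] -0.94
-0.5 [-0.05 -0.19 -0.01] -0.48
0.0 [ 0.49 -0.5  -0.25] 0.03
16.5583
```

```bash
python3 - <<'E'
from h import *
f0=np.array([.03,-.07,-.77])
d,p=wrist();cv2.imwrite("pics/z4.png",cv2.resize(d["pixels"][170:260,270:380,::-1],None,fx=6,fy=6,interpolation=cv2.INTER_CUBIC))
P=cloud(d,p)
for v in range(212,248,4):
    m=(abs(np.arange(640)-325)<24)&(abs(P[v,:,0]-.535)<.012)&(P[v,:,2]>.152);u=np.flatnonzero(m)
    if len(u): print(v,u.min(),u.max(),np.round(P[v,u].mean(0),4))
print(p[0])
for y in np.arange(.0005,.0091,.0005):
        r.move_linear(tgt(y,.207),vel=.02);f=F(8)-f0;p=np.array(r.current_tool_pos())-S;print(round(y*1000,2),f.round(2),round(p@YM*1000,2))
        if f[1]<-4.2: print("STOP");break
        if y>.0061 and f[1]<-1.2:break
print(r.current_t())
E
```

```text
216 337 337 [0.5448 0.1286 0.1523]
220 302 339 [0.5418 0.1385 0.1522]
224 311 341 [0.5392 0.1375 0.1523]
232 324 329 [0.5358 0.1348 0.1564]
236 302 329 [0.535  0.1369 0.1605]
240 324 329 [0.5358 0.1348 0.1672]
244 324 329 [0.5358 0.1348 0.1722]
[0.53266444 0.13282784 0.20697375]
0.5 [-0.01 -0.17  0.12] 0.52
1.0 [ 0.39 -0.31 -0.14] 1.03
1.5 [-0.04 -0.14 -0.04] 1.54
2.0 [-0.01  0.03  0.11] 2.03
2.5 [-0.11  0.29 -0.29] 2.51
3.0 [0.01 0.23 0.1 ] 3.01
3.5 [-0.01  0.59  0.08] 3.58
4.0 [ 0.29  1.22 -0.23] 4.03
4.5 [ 0.1  -0.04 -0.21] 4.47
5.0 [ 0.01  0.48 -0.47] 4.99
5.5 [-0.23  0.03 -0.39] 5.5
6.0 [-0.18 -0.07 -0.15] 5.99
6.5 [ 0.07 -0.65 -0.17] 6.46
7.0 [-0.28 -0.8  -0.15] 7.01
7.5 [-0.06 -0.56  0.16] 7.55
8.0 [ 0.03 -0.68 -0.02] 8.04
8.5 [-0.22 -0.36  0.16] 8.53
9.0 [-0.13 -0.46 -0.12] 9.01
22.3083
```

View pics/z4.png

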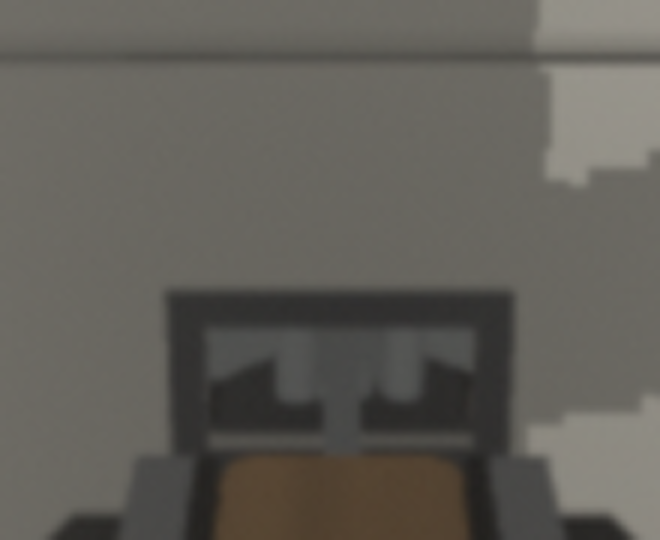

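Blade shown at (345,400) in the gap between two teeth at (295,365) and (402,365), with the wheel midway. Click one went through. Forces read lower than stated, so click two logs the moment as well.

```bash
cat >> h.py <<'E'
def FM(n=8):
    a=[];m=[];e=[]
    for i in range(n): a.append(r.current_contact_force()); m.append(r.current_torque()); e.append(r.current_effort()); r.sleep(.015)
    f=np.mean(a,0);t=np.mean(m,0);return np.array([f@XM,f@YM,f[2],t@XM*10,t@YM*10]),np.std(np.array(a)@YM),np.mean(e,0)[0]
def enter(y,y0):
    r.move_linear(tgt(y0,.207),vel=.05)
    r.move_linear(tgt(y0,.2185),vel=.06);r.move_linear(tgt(y,.2185),vel=.06);
    r.move_linear(tgt(y,.207),vel=.05)
E
python3 - <<'E'
from h import *
enter(-.006,.0055)
f0,s,e0=FM(12);print(f0.round(2),s,e0)
for y in [-.005,-.004,-.0035,-.003,-.0025,-.002,-.0015,-.001,0]:
    r.move_linear(tgt(y,.207),vel=.02);f,s,e=FM();print(round(y*1000,2),(f-f0).round(2),round(s,2),round(e-e0,2))
    if f[1]-f0[1]<-4: print("STOP");break
else: r.move_linear(tgt(.006,.207),vel=.03)
f,s,e=FM();print((f-f0).round(2));print(r.current_t())
E
```

```text
[-0.18  0.31 -0.71  0.69  0.11] 0.4352080036497498 -0.15583595726639032
-5.0 [-0.1  -0.13  0.14 -0.61 -0.06] 0.53 0.19
-4.0 [ 0.14 -0.31 -0.19 -0.54  0.08] 0.53 0.19
-3.5 [ 0.03 -1.03  0.19 -2.19  0.12] 0.45 0.49
-3.0 [ 0.19 -0.78  0.42 -2.23  0.16] 0.71 0.59
-2.5 [ 0.3  -0.86  0.46 -2.16  0.04] 0.43 0.51
-2.0 [ 0.46 -0.82  0.32 -1.84 -0.25] 0.52 0.45
-1.5 [ 0.28 -0.5   0.38 -1.67 -0.15] 0.29 0.42
-1.0 [ 0.15 -0.66 -0.04 -1.49 -0.2 ] 0.45 0.39
0 [ 0.34 -0.35  0.27 -0.93 -0.18] 0.3 0.26
[ 0.24 -0.13 -0.26 -0.94 -0.17]
27.7583
```

```bash
cat > push.py <<'E'
from h import *
import sys
enter(-.006,.0055)
f0,s,e0=FM(12);res="free"
for y in np.r_[np.arange(-.0045,-.0018,.0003),-.001]:
    r.move_linear(tgt(y,.207),vel=.02);f,s,e=FM(6);f=f-f0
    est=np.mean([-f[1],-f[3]/2.45,(e-e0)/.53]);print(round(y*1000,2),f.round(2),round((e-e0)/.53,2),"est",round(est,2))
    if est>float(sys.argv[1]): res="refused";break
else: r.move_linear(tgt(.006,.207),vel=.03);print((FM()[0]-f0).round(2))
print(res,r.current_t())
E
python3 push.py 2.8
```

```text
-4.5 [ 0.55  0.04 -0.02 -0.64  0.13] 0.41 est 0.21
-4.2 [ 0.36  0.12  0.11 -0.45 -0.09] 0.32 est 0.13
-3.9 [ 0.87  0.18  0.23 -0.49 -0.03] 0.31 est 0.11
-3.6 [ 0.55 -1.2   0.16 -1.97 -0.02] 0.95 est 0.98
-3.3 [ 0.4  -0.86  0.51 -2.75  0.15] 1.24 est 1.07
-3.0 [ 0.55 -0.98  1.07 -2.56  0.07] 1.12 est 1.05
-2.7 [ 0.33 -0.94  0.37 -2.25  0.11] 1.04 est 0.97
-2.4 [ 0.33 -1.03  0.21 -2.08 -0.29] 1.0 est 0.96
-2.1 [ 0.37 -0.71  0.24 -2.05 -0.14] 0.97 est 0.84
-1.0 [ 0.16 -0.31 -0.01 -1.06 -0.35] 0.58 est 0.44
[ 0.51 -0.2  -0.11 -0.95 -0.06]
free 33.2917
```

```bash
python3 push.py 2.8
```

```text
-4.5 [ 0.39 -0.47  0.38 -0.8  -0.13] 0.4 est 0.4
-4.2 [ 0.33 -0.32 -0.05 -0.93 -0.36] 0.32 est 0.34
-3.9 [ 0.33 -0.23 -0.01 -0.75 -0.38] 0.31 est 0.28
-3.6 [ 0.42 -0.98  0.19 -2.2  -0.23] 0.96 est 0.94
-3.3 [-0.45 -1.81  0.47 -4.38  0.1 ] 2.0 est 1.87
-3.0 [-0.18 -3.07  1.06 -7.39  0.05] 3.37 est 3.15
refused 36.9083
```

```bash
python3 - <<'E'
from h import *
_,_,a=FM(4)
r.move_linear(tgt(-.0028,.207),vel=.02);f,s,e=FM(8);print("hold",f.round(2),r.current_t())
r.move_linear(tgt(-.006,.207),vel=.03)
enter(.006,-.006)
f0,s,e0=FM(10);print("f0",f0.round(2),r.current_t())
for y in [.005,.004,.003,.002,.001,-.001,-.003,-.005,-.0063]:
    r.move_linear(tgt(y,.207),vel=.03);f,s,e=FM(4);f=f-f0
    print(round(y*1000,1),f.round(2),round((e-e0)/.53,2))
r.move_linear(tgt(-.006,.207),vel=.03)
r.move_linear(tgt(-.006,.225),vel=.06);r.sleep(.1)
d,p=wrist();cv2.imwrite("pics/z5.png",cv2.resize(d["pixels"][170:260,270:380,::-1],None,fx=6,fy=6,interpolation=cv2.INTER_CUBIC))
print(r.current_t())
E
```

```text
hold [-0.38 -4.1   1.06 -9.7   0.62] 37.3583
f0 [-0.17 -0.02 -0.66 -0.12  0.24] 39.1083
5.0 [-0.11 -0.22 -0.49  0.05 -0.11] -0.1
4.0 [ 0.41  0.17 -0.24  0.8  -0.37] -0.41
3.0 [ 0.48  0.54  0.1   1.41 -0.28] -0.76
2.0 [ 0.37  0.33 -0.15  0.98 -0.51] -0.54
1.0 [ 0.52  0.63 -0.18  0.63 -0.43] -0.32
-1.0 [ 0.04  0.18 -0.14  0.04 -0.24] -0.12
-3.0 [-0.06  0.24 -0.27  0.01  0.01] -0.16
-5.0 [ 0.26  0.05  0.26  0.25 -0.2 ] -0.17
-6.3 [ 0.32  0.83  0.05  1.17 -0.42] -0.61
42.8083
```

View pics/z5.png

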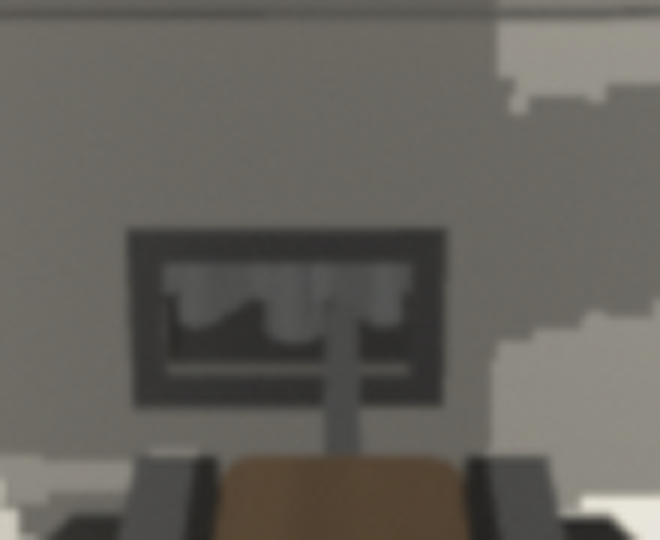

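The teeth are at rest with the top tooth centred at (290,330), so the wheel went back one click. Now I'll stow the blade.

```bash
python3 - <<'E'
from h import *
r.move_linear(tgt(-.006,.25),vel=.15)
r.move_to([.5227,-.3170,.19],down(0));r.move_linear([.5227,-.3170,.13],vel=.1);r.sleep(.3)
f0=np.mean([r.current_contact_force() for _ in range(1)],0);ok=True
for z in(.115,.105,.095,.085,.078,.0755,.0745,.074):
    r.move_linear([.5227,-.3170,z],vel=.04);f=F(4)-f0;print(z,f.round(2))
    if abs(f).max()>7: ok=z<.077;break
print(ok,r.current_t())
if ok:
    r.set_gripper(.5);r.sleep(.2)
    r.move_linear([.5227,-.3170,.2],vel=.12)
    d,p=wrist();P=cloud(d,p);near=(d["depth"]>0)&(np.hypot(P[...,0]-.523,P[...,1]+.317)<.03)&(P[...,2]<.11)
    m=near&(P[...,2]>.055);print(rect(P[m]),P[m][:,2].max(),r.current_t())
    cv2.imwrite("pics/w6.png",d["pixels"][100:350,170:470,::-1])
E
```

```text
0.115 [-0.16  0.13 -0.82]
0.105 [ 0.25  0.06 -1.25]
0.095 [-0.23  0.26 -0.99]
0.085 [-0.35  0.31 -0.62]
0.078 [-0.17  0.13 -0.56]
0.0755 [-0.15  0.83 -0.94]
0.0745 [-0.26  0.33  1.2 ]
0.074 [-1.96  1.17  7.46]
True 48.8833
(array([ 522.7, -315.3]), array([22. , 15.4]), 89.98) 0.09855799571726032 50.675
```

View pics/w6.png

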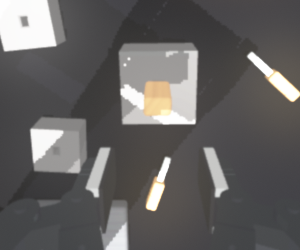

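The blade stands upright in its stand at (157,98), with the fingers clear and the other things where they were.

```bash
python3 -c "
from cell import r
print(r.hand_in())"
```

```text
the job is handed in; nothing more can be done
None
```

The job is handed in: three free clicks went towards the hopper, the fourth tooth refused at about 4 N and was not forced, the wheel went back one tooth, and the blade is back in its stand at about 51 s.

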